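# Roll down a veneer strip on the sprung pressing bed

### The job

Press the dark veneer strip down onto its plywood bed with the twin-drum hand roller: take the roller by its handle, set it on the strip right beside the metal stop, and roll it along the middle of the strip to the free end in one slow pass, pressing down firmly (about 10 N) all the way. Then stand the roller back on the middle of its cork mat and let go. Leave the sanding block, which has the same handle, where it is.

Things in the scene. Friction and masses are not known exactly. Their poses are not given: they have to be found in the camera images.
- roller: Twin-drum hand roller, about 0.35 kg. Two rubber drums, 36 mm diameter, 80 mm long along y, at x = +-22 mm, jut out of a 44 mm wide steel deck (top 46 mm up); overall 80 (x) x 100 (y). Pale wooden handle across the top, 24 mm thick (x), 80 long (y), 70 to 100 mm up: pinch its thickness 85 mm up. Origin: midway between the drums, level with their undersides. Rolls along x, same both ways round.
- drum (a joint): Turning angle (rad) of the roller's drum at its x = +22 mm; turns freely and without limit, 1 rad is 18 mm of rolling.
- drum_b (a joint): The same for the drum at x = -22 mm.
- bed: Plywood bed 250 x 120 mm, dark veneer strip 200 (x) x 50 mm fixed along its middle. Origin: middle of the strip's top face, 49 mm above the table; x runs along the strip from stop to free end. Stop: aluminium bar across the bed, x = -117 to -101 mm, 9 mm above the strip. The bed rides level on springs: gives from 2 N, then 1 mm per 1.5 N (10 N: 5 to 6 mm), hard stop at 12 mm.
- mat: The roller's cork mat, 140 x 140 mm, 5 mm thick, fixed to the table; the roller stands on it at the start. Origin: centre of its underside.
- sander: Bystander, not to be moved: a sanding block, a plain wooden slab 75 x 100 mm, 46 mm high, without drums, with the same handle as the roller (top 100 mm up). Origin: centre of its underside.
Mind the look-alikes: they are no part of the job. What is shaped like the roller but orange or red is not meant.

How it is judged (in metres and radians):
On the way, in this order (a step that is already met when the one before it is completed fails the run):
1. the roller presses on the strip beside the stop (its middle at x below -35 mm of the bed), straight (12 degrees) and within 18 mm of the strip's middle line, with over 6 N (contact force between roller and bed above 6 N and y of roller in the frame of bed between -0.018 and 0.018 m and angle between the y axis of roller and the y axis of bed, either way round below 0.21 rad and x of roller in the frame of bed below -0.035 m), for 0.08 s.
2. rolling (a drum turning) under over 6 N, past the first half of the strip (x = -25 to -5 mm) (contact force between roller and bed above 6 N and y of roller in the frame of bed between -0.018 and 0.018 m and angle between the y axis of roller and the y axis of bed, either way round below 0.21 rad and x of roller in the frame of bed between -0.025 and -0.005 m and (velocity of joint any of drum, drum_b above 0.3 rad/s or velocity of joint any of drum, drum_b below -0.3 rad/s)), for 0.08 s.
3. rolling (a drum turning) under over 6 N, past the second half of the strip (x = 5 to 25 mm) (contact force between roller and bed above 6 N and y of roller in the frame of bed between -0.018 and 0.018 m and angle between the y axis of roller and the y axis of bed, either way round below 0.21 rad and x of roller in the frame of bed between 0.005 and 0.025 m and (velocity of joint any of drum, drum_b above 0.3 rad/s or velocity of joint any of drum, drum_b below -0.3 rad/s)), for 0.08 s.
4. pressing over 6 N at the free end (x above 40 mm) (contact force between roller and bed above 6 N and y of roller in the frame of bed between -0.018 and 0.018 m and angle between the y axis of roller and the y axis of bed, either way round below 0.21 rad and x of roller in the frame of bed above 0.04 m), for 0.08 s.
At the end, for the whole second after the job is handed in: The roller stands upright (within 7 degrees) and at rest on the cork mat, its middle within 35 mm of the mat's middle; the sanding block is within 20 mm of where it was (horizontal distance between roller and mat below 0.035 m and angle between roller's own z axis and vertical below 0.12 rad and z of roller in the frame of mat between 0 and 0.01 m and linear speed of roller below 0.02 m/s and distance of sander from where it was at the start of the episode below 0.02 m); the robot touches nothing.
It fails at once if the sanding block is moved by more than 20 mm (distance of sander from where it was at the start of the episode above 0.02 m).
It also fails if it takes over 51 s, if anything falls off the work surface, if the arm or the gripper's body presses on something with over 40 N, if the wrist force passes 120 N, or if a joint passes its speed limit or range.

### The arm

A 6-joint arm with a two-finger parallel gripper is mounted at the origin on the work surface. World frame = base frame: x ahead of the robot, y to its left, z up, the work surface at z = 0. Lengths are in m, angles in degrees, forces in N, time in s.
With the tool pointing down it reaches from about 0.35 to 0.875 m from the base axis. Payload 4.2 kg.
Tool frame: the origin (TCP) lies midway between the tips of the shut fingers; the grasp point (between the pads) lies 19 mm behind it; z points along the fingers, y is the direction in which the jaws open and shut (so a half turn about z gives the same grasp; the last joint's range is limited). The gripper opens to 87 mm and grips with 3 to 60 N. Pads are 19 mm wide; open, the fingers measure 117 mm over their backs; the gripper's body (75 mm by 190 mm) begins 51 mm behind the grasp point.
Start: joints at [78.873, 22.042, 0.453, 0, -68.411, -14.817], TCP at [0.273, 0.562, 0.223] pointing down, gripper open.
Joint ranges: [-179.83, 179.83], [-69.29, 118.12], [-61.27, 80.66], [-181.25, 117.63], [-171.15, -9.14], [-177.46, 177.46]. Speed limits (degrees/s): [159.86, 159.86, 180, 180, 180, 180].

### API

Orientations are given as a 3x3 rotation matrix whose columns are the frame's x, y, z axes.
In Python, from station import r gives the robot as it stands.
- The arm moves only by the tool play_rows, never from a script. Its argument "commands" is a list that holds one entry, the list of rows, each a list of 7 numbers: the shift along the world's x, y, z in m, then the turn, a rotation vector about the world's x, y, z in rad, then the closure, from 0 (fully open) to 1 (shut). A call has 1 to 5 rows; each row is the pose to reach, as a shift and turn from the pose commanded when the call began; what a row does not reach only later rows make up. A row lasts 1/10 s, in which the tool goes at most 50 mm and 8.59 degrees, less where a joint would pass 70% of its speed; a pose out of reach is approached as far as the arm can. A call with a gripper value outside its range is refused whole. The fingers move at their own pace and stop on an object; the grip force is fixed at half the most. Time passes only in rows, so rows that repeat a pose let the fingers close. It gives the time, the measured TCP pose, the force and the opening at its end, in the units of the state.
- r.sense(): the state, without advancing time (a new reading comes with each control period).
- r.capture(name): name is "scene" or "side" or "wrist"; returns a dict with "image" (420x560x3 uint8, red, green, blue), "range_z" (420x560 float32, m along the optical axis (not along the pixel's ray), 0 where there is no reading), "intrinsics" (3x3 intrinsics, pixels), "extrinsics" (4x4, takes a point from camera to world coordinates); the wrist camera has in their place "mount" (4x4, takes a point from camera to tool coordinates, whose origin is the TCP and whose axes are the flange's). Camera axes: x right, y up, looking along -z (the intrinsics and any distortion apply to the point x, -y, -z); pixel columns grow to the right and rows downward; lengths in m; the calibration is good to about 2 mm. A picture is of the moment at which its call begins: read the wrist's pose just before it.
- r.finish_job(): hands the job in, once; it reports no verdict.
The state is a dict: "time_s": time; "joints": joint angles; "joint_velocities": joint speeds; "effort": joint torques, N m; "tcp_pos": TCP position; "ee_rot": TCP orientation; "wrist_force": force on the tool from outside, world axes, zero at the start; "moment": the same for the moment, N m; "gripper_width": opening from 0.0 (shut) to 1.0 (fully open).
Only numpy, scipy, OpenCV 4.12 (cv2) and the standard library are available. Lean on these libraries where they do the work, as an engineer would, in place of code of your own. Each camera call takes 0.05 s, during which the arm holds its last target. There are 200 camera calls.

## Working session

There is one attempt and no reset: what is moved stays moved. The work goes in short steps, Python scripts to look and compute and a tool call to move; the robot and the scene stay as the last step left them, time stands still between calls to the robot, and variables do not carry over. Pictures are saved under pics/ and viewed, about 8 in all and at most 12, crops included, and the job is handed in when it is done.

Besides the shell and the picture viewer there is one more tool, called after "Call:" as name(argument=value, ...) on one line, values as JSON. play_rows: Moves the arm, as the interface text tells. Its arguments: {"type":"object","properties":{"commands":{"type":"array","items":{"type":"array","items":{"type":"array","items":{"type":"number"}}}}},"required":["commands"]}

```bash
mkdir -p pics; ls; cat > h.py <<'E'
import numpy as np,cv2
from station import r
def cap(n):
    s=r.sense(); c=r.capture(n)
    if 'extrinsics' in c: T=np.array(c['extrinsics'])
    else:
        W=np.eye(4);W[:3,:3]=s['ee_rot'];W[:3,3]=s['tcp_pos'];T=W@np.array(c['mount'])
    return c['image'],c['range_z'],np.array(c['intrinsics']),T
def cloud(z,K,T):
    v,u=np.mgrid[:z.shape[0],:z.shape[1]]
    p=np.stack([(u-K[0,2])/K[0,0]*z,-(v-K[1,2])/K[1,1]*z,-z],-1)
    P=p@T[:3,:3].T+T[:3,3]; P[z<=0]=np.nan
    return P
def save(n,im): cv2.imwrite('pics/'+n+'.png',im[...,::-1])
E
python3 - <<'E'
from h import *
s=r.sense();print({k:np.round(v,3).tolist() for k,v in s.items()})
for n in('scene','side'):
    im,z,K,T=cap(n);save(n+'0',im);print(n,K.tolist(),T.round(3).tolist(),(z>0).mean())
    np.savez(n+'0',im=im,z=z,K=K,T=T)
E
```

```text
pics
{'time_s': 0.0, 'joints': [78.874, 22.089, 0.381, -0.03, -68.412, -14.815], 'joint_velocities': [0.007, -0.141, 0.052, -0.008, 0.066, -0.025], 'effort': [0.0, -39.066, 18.741, 4.22, 0.011, -0.0], 'tcp_pos': [0.273, 0.561, 0.221], 'ee_rot': [[0.899, -0.438, -0.001], [-0.438, -0.899, -0.002], [0.0, 0.002, -1.0]], 'wrist_force': [0.351, 0.0, -0.572], 'moment': [-0.031, 0.024, -0.01], 'gripper_width': 1.004}
scene [[396.4887967040198, 0.0, 277.7688244868521], [0.0, 396.4887967040198, 212.89510493475646], [0.0, 0.0, 1.0]] [[0.175, -0.521, 0.835, 1.107], [0.985, 0.095, -0.147, -0.268], [-0.003, 0.848, 0.53, 0.474], [0.0, 0.0, 0.0, 1.0]] 0.9958843537414966
side [[518.3403626535757, 0.0, 276.5750323633747], [0.0, 518.3403626535757, 208.25297948799638], [0.0, 0.0, 1.0]] [[0.689, 0.524, -0.5, -0.063], [-0.725, 0.498, -0.476, -0.681], [-0.001, 0.69, 0.724, 0.867], [0.0, 0.0, 0.0, 1.0]] 0.9962244897959184
```

```bash
python3 -c "
import cv2,numpy as np
a=cv2.imread('pics/scene0.png');b=cv2.imread('pics/side0.png')
cv2.imwrite('pics/both.png',cv2.resize(np.vstack([a,b]),(440,660))[:600] if 0 else np.hstack([cv2.resize(a,(400,300)),cv2.resize(b,(400,300))]))"
```

```text
(no output)
```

View pics/scene0.png

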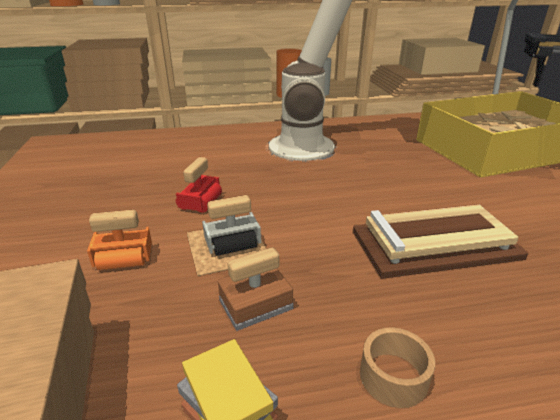

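View pics/side0.png

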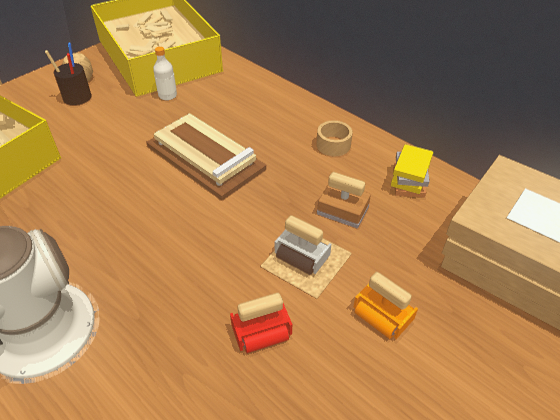

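Scene view: the grey roller stands on the cork mat at (231,230), and the brown sander is at (256,290). The bed is at (440,235) with its stop on the left at (387,230). Side view: roller at (303,245), sander at (345,195), bed at (205,155), stop at (233,163). The red and orange ones are look-alikes.

```bash
cat >> h.py <<'E'
def comps(m,P,name,mn=60):
    m=cv2.morphologyEx(m.astype(np.uint8),cv2.MORPH_OPEN,np.ones((2,2)))
    n,l,st,c=cv2.connectedComponentsWithStats(m)
    for i in range(1,n):
        if st[i,4]<mn: continue
        q=P[l==i]; q=q[~np.isnan(q[:,0])]
        if len(q)<mn: continue
        (cx,cy),(w,h),a=cv2.minAreaRect((q[:,:2]*1000).astype(np.float32))
        if w<h: w,h,a=h,w,a-90
        print(name,'px',c[i].round().tolist(),'n',len(q),'rect mm',round(cx,1),round(cy,1),'L',round(w),'W',round(h),'ang',round(a,1),'z',np.percentile(q[:,2]*1000,[5,50,95]).round().tolist())
E
python3 - <<'E'
from h import *
for n in('scene','side'):
    d=np.load(n+'0.npz');P=cloud(d['z'],d['K'],d['T']);im=d['im']
    hsv=cv2.cvtColor(im,cv2.COLOR_RGB2HSV)
    ok=(P[...,0]>.2)&(P[...,0]<.9)&(abs(P[...,1])<.65)
    comps(ok&(P[...,2]>.085)&(P[...,2]<.115),P,n+' handle')
    comps(ok&(P[...,2]>.04)&(P[...,2]<.065)&(hsv[...,2]>130)&(hsv[...,1]<160),P,n+' bedtop')
    comps(ok&(P[...,2]>.04)&(P[...,2]<.065)&(hsv[...,2]<130),P,n+' dark')
    comps(ok&(P[...,2]>.04)&(P[...,2]<.07)&(hsv[...,1]<45)&(hsv[...,2]>140),P,n+' stop',30)
    for u,v in([(231,230),(440,235),(420,228),(387,230)] if n=='scene' else [(205,150),(233,163),(280,272)]): print(n,(u,v),hsv[v,u],P[v,u].round(3))
E
```

```text
scene handle px [511.0, 137.0] n 1016 rect mm 263.5 517.7 L 253 W 80 ang 80.4 z [84.0, 97.0, 111.0]
scene handle px [196.0, 168.0] n 310 rect mm 185.0 -291.7 L 282 W 40 ang -10.0 z [82.0, 97.0, 103.0]
scene handle px [230.0, 206.0] n 661 rect mm 395.8 -210.8 L 224 W 68 ang -25.5 z [84.0, 99.0, 108.0]
scene handle px [114.0, 219.0] n 638 rect mm 399.6 -436.2 L 188 W 74 ang -12.5 z [84.0, 96.0, 103.0]
scene handle px [253.0, 262.0] n 854 rect mm 591.4 -191.6 L 182 W 58 ang -33.6 z [84.0, 98.0, 103.0]
scene handle px [71.0, 354.0] n 793 rect mm 686.1 -465.8 L 348 W 26 ang 11.8 z [80.0, 104.0, 111.0]
scene bedtop px [440.0, 231.0] n 3516 rect mm 499.4 173.8 L 308 W 200 ang -89.8 z [41.0, 48.0, 60.0]
scene bedtop px [226.0, 229.0] n 415 rect mm 437.6 -242.6 L 135 W 115 ang -0.3 z [48.0, 53.0, 54.0]
scene bedtop px [253.0, 293.0] n 1163 rect mm 635.4 -211.2 L 123 W 71 ang -73.4 z [44.0, 48.0, 49.0]
scene bedtop px [400.0, 359.0] n 1510 rect mm 804.4 -44.2 L 117 W 88 ang 88.3 z [39.0, 49.0, 51.0]
scene bedtop px [188.0, 390.0] n 222 rect mm 819.3 -321.4 L 47 W 12 ang 24.3 z [54.0, 56.0, 65.
[... 3045 characters left out ...]
.0, 276.0] n 553 rect mm 652.0 -556.4 L 189 W 43 ang 85.1 z [39.0, 55.0, 64.0]
side dark px [74.0, 88.0] n 218 rect mm 482.1 615.2 L 128 W 62 ang 24.2 z [36.0, 48.0, 61.0]
side stop px [166.0, 84.0] n 155 rect mm 662.9 430.1 L 88 W 39 ang 17.6 z [36.0, 51.0, 65.0]
side stop px [233.0, 163.0] n 367 rect mm 539.5 32.0 L 120 W 19 ang -0.4 z [45.0, 55.0, 59.0]
side stop px [427.0, 179.0] n 34 rect mm 834.9 -321.3 L 84 W 8 ang 19.5 z [-2.0, 52.0, 56.0]
side stop px [305.0, 247.0] n 662 rect mm 484.0 -248.3 L 99 W 94 ang -79.0 z [40.0, 50.0, 53.0]
side (205, 150) [ 14 144 161] [0.527 0.123 0.045]
side (233, 163) [ 18  15 222] [0.533 0.028 0.057]
side (280, 272) [ 21 103 244] [ 0.407 -0.244  0.004]
```

```bash
python3 - <<'E'
from h import *
B={'scene':{'roller':(208,192,252,216),'sander':(226,248,282,275)},'side':{'roller':(284,215,324,243),'sander':(327,172,366,195)}}
for n in B:
    d=np.load(n+'0.npz');K,T=d['K'],d['T'];hsv=cv2.cvtColor(d['im'],cv2.COLOR_RGB2HSV)
    for k,(a,b,c,e) in B[n].items():
        s=hsv[b:e,a:c];m=(s[...,2]>200)&(s[...,1]>60)&(s[...,1]<130)&(s[...,0]<28)
        v,u=np.nonzero(m);u=u+a;v=v+b
        h=.095 if k=='roller' else .09
        rays=np.stack([(u-K[0,2])/K[0,0],-(v-K[1,2])/K[1,1],-np.ones(len(u))],-1)@T[:3,:3].T
        q=T[:3,3]+rays*((h-T[2,3])/rays[:,2])[:,None]
        print(n,k,len(u),cv2.minAreaRect((q[:,:2]*1000).astype(np.float32)))
c=r.capture('wrist');print(np.array(c['mount']).round(3),c['intrinsics'])
E
```

```text
scene roller 276 ((452.4076843261719, -248.36082458496094), (25.768789291381836, 77.56966400146484), 10.432955741882324)
scene sander 548 ((623.5858154296875, -226.7860565185547), (31.344690322875977, 84.30030059814453), 15.377021789550781)
side roller 365 ((473.12677001953125, -253.23287963867188), (25.075952529907227, 92.8028564453125), 7.818253517150879)
side sander 279 ((642.2530517578125, -221.96963500976562), (24.80914306640625, 78.7215347290039), 16.745887756347656)
[[ 0.001  0.952  0.307  0.085]
 [ 1.    -0.    -0.002  0.   ]
 [-0.001  0.307 -0.952 -0.163]
 [ 0.     0.     0.     1.   ]] [[341.5229883    0.         281.348887  ]
 [  0.         341.5229883  208.80329614]
 [  0.           0.           1.        ]]
```

Call:
play_rows(commands=[[[0.011, -0.048, 0, 0, 0, -0.07, 0], [0.022, -0.096, 0, 0, 0, -0.14, 0], [0.033, -0.144, 0, 0, 0, -0.21, 0], [0.044, -0.192, 0, 0, 0, -0.28, 0], [0.055, -0.24, 0, 0, 0, -0.35, 0]]])

```text
time_s: 0.65
tcp_pos: [0.3283, 0.3199, 0.2223]
ee_rot: [[0.693, -0.721, -0.0], [-0.721, -0.693, -0.0], [0.0, 0.0, -1.0]]
wrist_force: [0.3, -0.4, 0.3]
gripper_width: 1.0
```

Call:
play_rows(commands=[[[0.011, -0.048, 0, 0, 0, -0.07, 0], [0.022, -0.096, 0, 0, 0, -0.14, 0], [0.033, -0.144, 0, 0, 0, -0.21, 0], [0.044, -0.192, 0, 0, 0, -0.28, 0], [0.055, -0.24, 0, 0, 0, -0.35, 0]]])

```text
time_s: 1.15
tcp_pos: [0.3831, 0.0801, 0.2228]
ee_rot: [[0.404, -0.915, 0.001], [-0.915, -0.404, 0.001], [-0.0, -0.001, -1.0]]
wrist_force: [1.5, 0.2, -1.0]
gripper_width: 1.002
```

Call:
play_rows(commands=[[[0.011, -0.048, 0, 0, 0, -0.07, 0], [0.022, -0.096, 0, 0, 0, -0.14, 0], [0.033, -0.144, 0, 0, 0, -0.21, 0], [0.044, -0.192, 0, 0, 0, -0.24, 0], [0.055, -0.24, 0, 0, 0, -0.24, 0]]])

```text
time_s: 1.65
tcp_pos: [0.4383, -0.1601, 0.2226]
ee_rot: [[0.176, -0.984, 0.0], [-0.984, -0.176, 0.0], [-0.0, -0.0, -1.0]]
wrist_force: [1.8, 0.4, 0.6]
gripper_width: 1.001
```

Call:
play_rows(commands=[[[0.01, -0.045, 0, 0, 0, 0, 0], [0.024, -0.09, 0, 0, 0, 0, 0], [0.024, -0.09, 0, 0, 0, 0, 0], [0.024, -0.09, 0, 0, 0, 0, 0]]])

```text
time_s: 2.05
tcp_pos: [0.4618, -0.2488, 0.2216]
ee_rot: [[0.174, -0.985, -0.002], [-0.985, -0.174, 0.001], [-0.001, 0.002, -1.0]]
wrist_force: [0.5, 0.1, 1.0]
gripper_width: 0.997
```

```bash
cat >> h.py <<'E'
def plane(u,v,K,T,h):
    u=np.asarray(u,float);v=np.asarray(v,float)
    rays=np.stack([(u-K[0,2])/K[0,0],-(v-K[1,2])/K[1,1],-np.ones(u.shape)],-1)@T[:3,:3].T
    return T[:3,3]+rays*((h-T[2,3])/rays[...,2])[...,None]
E
python3 - <<'E'
from h import *
im,z,K,T=cap('wrist');save('w1',im);np.savez('w1',im=im,z=z,K=K,T=T)
s=r.sense();print(s['time_s'],s['tcp_pos'],s['ee_rot'],s['joints'])
P=cloud(z,K,T);comps((P[...,2]>.095)&(P[...,2]<.115),P,'top')
comps((P[...,2]>.040)&(P[...,2]<.06),P,'deck')
E
```

```text
2.1 [ 0.46180651 -0.24788235  0.22193601] [[ 1.76206130e-01 -9.84352287e-01 -1.40558871e-03]
 [-9.84352852e-01 -1.76207219e-01  6.91591049e-04]
 [-9.28444108e-04  1.26173268e-03 -9.99998773e-01]] [-1.04889812e+01  1.22860472e+01 -1.35919046e+01 -2.69908779e-02
 -6.42084529e+01  2.06496363e+01]
top px [499.0, 167.0] n 2464 rect mm 245.1 -298.7 L 160 W 34 ang -16.4 z [96.0, 100.0, 101.0]
top px [80.0, 192.0] n 2327 rect mm 642.3 -193.9 L 136 W 55 ang 75.6 z [95.0, 100.0, 101.0]
top px [275.0, 199.0] n 2383 rect mm 461.2 -226.8 L 125 W 28 ang -81.7 z [99.0, 105.0, 106.0]
deck px [307.0, 9.0] n 1050 rect mm 466.2 -413.2 L 65 W 19 ang 2.1 z [39.0, 46.0, 48.0]
deck px [453.0, 154.0] n 2644 rect mm 267.5 -304.1 L 135 W 63 ang -26.8 z [44.0, 46.0, 48.0]
deck px [120.0, 173.0] n 4509 rect mm 631.5 -217.5 L 114 W 74 ang -71.9 z [43.0, 46.0, 48.0]
deck px [277.0, 178.0] n 2890 rect mm 465.2 -237.9 L 122 W 68 ang -80.3 z [40.0, 51.0, 53.0]
deck px [169.0, 382.0] n 274 rect mm 507.7 -114.8 L 315 W 62 ang 73.8 z [41.0, 45.0, 325.0]
```

View pics/w1.png

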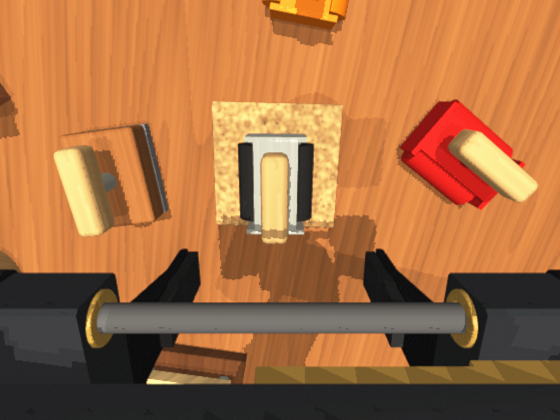

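The roller's handle lies along the image column at (275,152–243). The drums are dark at columns 245 and 305, and the cork mat corners are (213,102), (341,105), (335,227) and (215,222). It is nearly aligned with the tool, and the sander at (110,180) is clear of the fingers.

```bash
python3 - <<'E'
from h import *
d=np.load('w1.npz');im,z,K,T=[d[k] for k in('im','z','K','T')]
P=cloud(z,K,T)
m=np.zeros(z.shape,bool);m[140:250,240:310]=1
q=P[m&(P[...,2]>.1035)&(P[...,2]<.11)];print('handle ridge',len(q),q.mean(0),q.min(0),q.max(0))
dx=np.linalg.svd(q[:,:2]-q[:,:2].mean(0))[2][0] if len(q)<3000 else 0;print('axis deg',np.degrees(np.arctan2(dx[1],dx[0])))
e=plane([275,275,262,289],[152,243,200,200],K,T,.098);print('handle ends/sides',e.round(4))
print('mat',plane([213,341,335,215],[102,105,227,222],K,T,.005).round(4))
print('drum outer edges',plane([239,312],[180,180],K,T,.023).round(4))
E
```

```text
handle ridge 1844 [ 0.46772678 -0.25071311  0.10497654] [ 0.45223787 -0.28777443  0.10350781] [ 0.48273025 -0.21056113  0.10736945]
axis deg 99.55568544811253
handle ends/sides [[ 0.4739 -0.2901  0.098 ]
 [ 0.4599 -0.2088  0.098 ]
 [ 0.478  -0.247   0.098 ]
 [ 0.4548 -0.2511  0.098 ]]
mat [[ 0.5465 -0.3169  0.005 ]
 [ 0.4123 -0.3376  0.005 ]
 [ 0.3878 -0.2012  0.005 ]
 [ 0.5287 -0.1827  0.005 ]]
drum outer edges [[ 0.5063 -0.2424  0.023 ]
 [ 0.4286 -0.2562  0.023 ]]
```

Call:
play_rows(commands=[[[0.005, -0.002, -0.04, 0, 0, 0, 0], [0.005, -0.002, -0.08, 0, 0, 0, 0], [0.005, -0.002, -0.12, 0, 0, 0, 0], [0.005, -0.002, -0.145, 0, 0, 0, 0], [0.005, -0.002, -0.152, 0, 0, 0, 0]]])

```text
time_s: 2.6
tcp_pos: [0.4652, -0.248, 0.0682]
ee_rot: [[0.179, -0.984, -0.006], [-0.984, -0.179, 0.002], [-0.003, 0.005, -1.0]]
wrist_force: [0.7, -0.0, -0.7]
gripper_width: 1.0
```

Call:
play_rows(commands=[[[0, 0, 0, 0, 0, 0, 0.4], [0, 0, 0, 0, 0, 0, 1], [0, 0, 0, 0, 0, 0, 1], [0, 0, 0, 0, 0, 0, 1], [0, 0, 0, 0, 0, 0, 1]]])

```text
time_s: 3.1
tcp_pos: [0.4679, -0.2501, 0.0715]
ee_rot: [[0.177, -0.984, 0.002], [-0.984, -0.177, -0.0], [0.001, -0.002, -1.0]]
wrist_force: [0.4, 0.4, -0.2]
gripper_width: 0.631
```

Call:
play_rows(commands=[[[0, 0, 0, 0, 0, 0, 1], [0, 0, 0, 0, 0, 0, 1], [0, 0, 0, 0, 0, 0, 1]]])

```text
time_s: 3.4
tcp_pos: [0.4674, -0.25, 0.0706]
ee_rot: [[0.177, -0.984, 0.0], [-0.984, -0.177, -0.0], [0.0, -0.0, -1.0]]
wrist_force: [-0.1, 0.3, -0.3]
gripper_width: 0.357
```

Call:
play_rows(commands=[[[0, 0, 0, 0, 0, 0, 1], [0, 0, 0, 0, 0, 0, 1], [0, 0, 0, 0, 0, 0, 1], [0, 0, 0, 0, 0, 0, 1]]])

```text
time_s: 3.8
tcp_pos: [0.4675, -0.25, 0.0705]
ee_rot: [[0.177, -0.984, 0.0], [-0.984, -0.177, -0.0], [0.0, -0.0, -1.0]]
wrist_force: [0.8, -0.2, -0.7]
gripper_width: 0.271
```

Call:
play_rows(commands=[[[0, 0, 0.01, 0, 0, 0, 1], [0, 0, 0.03, 0, 0, 0, 1], [0, 0, 0.06, 0, 0, 0, 1], [0, 0, 0.09, 0, 0, 0, 1], [0, 0, 0.11, 0, 0, 0, 1]]])

```text
time_s: 4.3
tcp_pos: [0.4674, -0.2499, 0.1826]
ee_rot: [[0.177, -0.984, 0.001], [-0.984, -0.177, -0.0], [0.0, -0.001, -1.0]]
wrist_force: [0.6, -0.4, -5.1]
gripper_width: 0.272
```

Call:
play_rows(commands=[[[0.005, 0.02, 0.01, 0, 0, 0.1, 1], [0.015, 0.055, 0.02, 0, 0, 0.24, 1], [0.03, 0.095, 0.02, 0, 0, 0.38, 1], [0.045, 0.135, 0.02, 0, 0, 0.52, 1], [0.06, 0.17, 0.02, 0, 0, 0.66, 1]]])

```text
time_s: 4.8
tcp_pos: [0.5267, -0.0781, 0.2004]
ee_rot: [[0.747, -0.665, -0.002], [-0.665, -0.747, 0.001], [-0.002, 0.0, -1.0]]
wrist_force: [0.4, -1.2, -4.8]
gripper_width: 0.279
```

Call:
play_rows(commands=[[[0.015, 0.04, 0.01, 0, 0, 0.14, 1], [0.03, 0.08, 0.02, 0, 0, 0.28, 1], [0.045, 0.12, 0.02, 0, 0, 0.42, 1], [0.06, 0.16, 0.02, 0, 0, 0.56, 1], [0.07, 0.19, 0.02, 0, 0, 0.68, 1]]])

```text
time_s: 5.3
tcp_pos: [0.5971, 0.1124, 0.2198]
ee_rot: [[0.999, -0.046, -0.002], [-0.046, -0.999, 0.0], [-0.002, -0.0, -1.0]]
wrist_force: [-0.1, 0.1, -4.0]
gripper_width: 0.274
```

Call:
play_rows(commands=[[[0.003, 0.01, 0, 0, 0, 0.053, 1], [0.003, 0.01, 0, 0, 0, 0.053, 1], [0.003, 0.01, 0, 0, 0, 0.053, 1]]])

```text
time_s: 5.6
tcp_pos: [0.5994, 0.1197, 0.2198]
ee_rot: [[1.0, -0.001, -0.002], [-0.001, -1.0, -0.001], [-0.002, 0.001, -1.0]]
wrist_force: [-0.5, -0.8, -3.5]
gripper_width: 0.271
```

```bash
python3 - <<'E'
from h import *
im,z,K,T=cap('wrist');save('w2',im);np.savez('w2',im=im,z=z,K=K,T=T)
s=r.sense();print(s['time_s'],s['tcp_pos'],s['ee_rot'],s['joints'],s['wrist_force'])
P=cloud(z,K,T);hsv=cv2.cvtColor(im,cv2.COLOR_RGB2HSV)
comps((P[...,2]>.040)&(P[...,2]<.056)&(hsv[...,2]<160),P,'dark')
comps((P[...,2]>.053)&(P[...,2]<.066),P,'stop')
E
```

```text
5.65 [0.59954303 0.11925785 0.22010157] [[ 9.99997445e-01 -1.31863202e-03 -1.83613152e-03]
 [-1.31961793e-03 -9.99998986e-01 -5.35842149e-04]
 [-1.83542308e-03  5.38263772e-04 -9.99998171e-01]] [ 2.63941420e+01  2.08597232e+01 -1.70514084e+00 -2.08469471e-02
 -6.75430215e+01  6.35382591e+01] [ 0.3289308  -0.46599114 -4.47035988]
dark px [471.0, 5.0] n 100 rect mm 761.0 -50.8 L 32 W 4 ang 79.0 z [36.0, 43.0, 46.0]
dark px [349.0, 232.0] n 239 rect mm 549.8 48.9 L 36 W 10 ang 0.1 z [47.0, 50.0, 57.0]
dark px [192.0, 242.0] n 2510 rect mm 560.8 201.3 L 100 W 87 ang -0.7 z [48.0, 49.0, 51.0]
stop px [363.0, 230.0] n 1392 rect mm 577.6 45.3 L 153 W 52 ang 23.4 z [47.0, 58.0, 60.0]
```

View pics/w2.png

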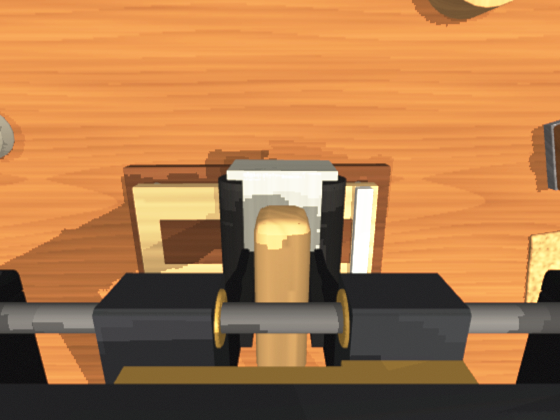

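The roller is gripped straight and hides the middle of the bed. The stop shows at (354–375,187–272), the strip's far edge is at row ≈220 and its free end at column ≈160, and the plywood's far edge is at row ≈185.

```bash
python3 - <<'E'
from h import *
d=np.load('w2.npz');im,z,K,T=[d[k] for k in('im','z','K','T')]
P=cloud(z,K,T);hsv=cv2.cvtColor(im,cv2.COLOR_RGB2HSV)
d=(P[...,2]>.040)&(P[...,2]<.056)&(hsv[...,2]<160)
sub=d[200:270,140:218];v,u=np.nonzero(sub);v+=200;u+=140
for c in (170,190,210):
    t=v[u==c].min();print('strip edge col',c,t,plane([c],[t-.5],K,T,.049).round(4))
for rr in (230,245,260):
    t=u[v==rr].min();print('free end row',rr,t,plane([t-.5],[rr],K,T,.049).round(4))
s=(hsv[...,1]<40)&(hsv[...,2]>170)&(P[...,2]>.054)&(P[...,2]<.064)
for rr in (200,220,240,260):
    t=np.nonzero(s[rr,345:390])[0]+345;print('stop row',rr,t.min(),t.max(),plane([t.min()-.5,t.max()+.5],[rr,rr],K,T,.058).round(4).tolist())
for c in (360,368):
    t=np.nonzero(s[170:290,c])[0]+170;print('stop top',t.min(),plane([c],[t.min()-.5],K,T,.058).round(4))
c=355
print('roller deck end corners',plane([228,338],[165,165],K,T,.2).round(4), 'drum outer',P[190,222:228].round(3).tolist(),P[190,338:345].round(3).tolist())
E
```

```text
strip edge col 170 220 [[0.5645 0.2344 0.049 ]]
strip edge col 190 220 [[0.5645 0.2137 0.049 ]]
strip edge col 210 220 [[0.5645 0.193  0.049 ]]
free end row 230 161 [[0.5528 0.2455 0.049 ]]
free end row 245 162 [[0.5357 0.2463 0.049 ]]
free end row 260 164 [[0.5181 0.2461 0.049 ]]
stop row 200 356 372 [[0.5881, 0.0456, 0.058], [0.5881, 0.0287, 0.058]]
stop row 220 355 370 [[0.567, 0.0452, 0.058], [0.567, 0.029, 0.058]]
stop row 240 354 369 [[0.5451, 0.0448, 0.058], [0.5451, 0.0283, 0.058]]
stop row 260 352 367 [[0.5224, 0.0454, 0.058], [0.5223, 0.0286, 0.058]]
stop top 188 [[0.6009 0.042  0.058 ]]
stop top 188 [[0.6008 0.0342 0.058 ]]
roller deck end corners [[0.6501 0.148  0.2   ]
 [0.6501 0.0888 0.2   ]] drum outer [[0.632, 0.155, 0.184], [0.632, 0.154, 0.183], [0.632, 0.153, 0.186], [0.633, 0.153, 0.187], [0.632, 0.152, 0.186], [0.633, 0.151, 0.188]] [[0.633, 0.086, 0.187], [0.632, 0.085, 0.186], [0.632, 0.084, 0.186], [0.632, 0.084, 0.185], [0.632, 0.083, 0.185], [0.632, 0.082, 0.184], [0.631, 0.081, 0.18]]
```

Call:
play_rows(commands=[[[-0.02, -0.01, 0, 0, 0, 0, 1], [-0.045, -0.022, -0.02, 0, 0, 0, 1], [-0.06, -0.031, -0.05, 0, 0, 0, 1], [-0.06, -0.031, -0.08, 0, 0, 0, 1], [-0.06, -0.031, -0.095, 0, 0, 0, 1]]])

```text
time_s: 6.15
tcp_pos: [0.5378, 0.0868, 0.1237]
ee_rot: [[1.0, -0.003, -0.004], [-0.003, -1.0, -0.001], [-0.004, 0.001, -1.0]]
wrist_force: [0.6, 0.4, -3.9]
gripper_width: 0.275
```

Call:
play_rows(commands=[[[0, 0, -0.003, 0, 0, 0, 1], [0, 0, -0.006, 0, 0, 0, 1], [0, 0, -0.008, 0, 0, 0, 1], [0, 0, -0.008, 0, 0, 0, 1], [0, 0, -0.008, 0, 0, 0, 1]]])

```text
time_s: 6.65
tcp_pos: [0.5408, 0.0891, 0.1183]
ee_rot: [[1.0, 0.0, 0.001], [0.0, -1.0, 0.001], [0.001, -0.001, -1.0]]
wrist_force: [-0.2, 0.6, -4.6]
gripper_width: 0.275
```

```bash
python3 - <<'E'
from h import *
im,z,K,T=cap('side');save('s2',cv2.resize(im[80:230,120:320],(800,600)))
s=r.sense();print(s['time_s'],s['tcp_pos'],s['wrist_force'],s['moment'])
E
```

```text
6.7 [0.54079396 0.08914894 0.11823267] [ 0.9638017   0.14612092 -3.68951447] [ 0.00727948 -0.02493578 -0.00684717]
```

View pics/s2.png

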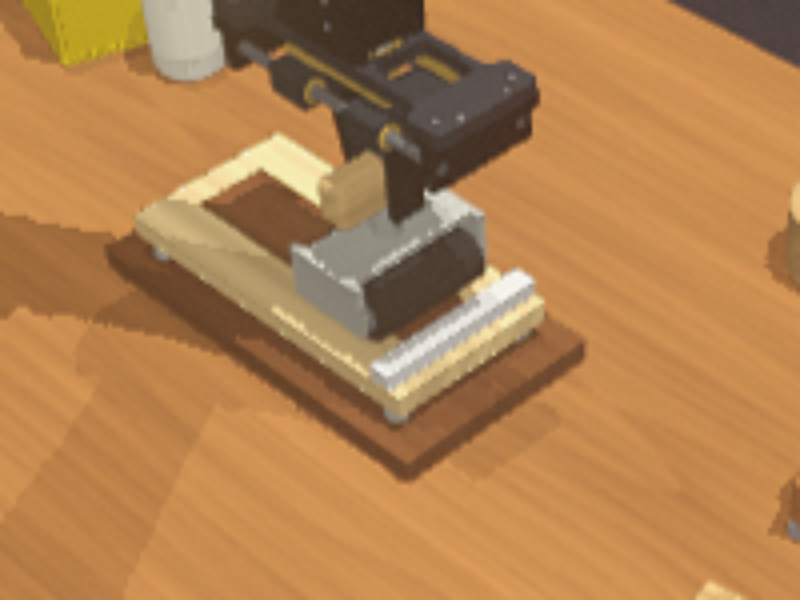

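The roller is straight above the strip beside the stop, a few mm up. Now I press.

Call:
play_rows(commands=[[[0, 0, -0.002, 0, 0, 0, 1], [0, 0, -0.004, 0, 0, 0, 1], [0, 0, -0.006, 0, 0, 0, 1], [0, 0, -0.006, 0, 0, 0, 1], [0, 0, -0.006, 0, 0, 0, 1]]])

```text
time_s: 7.2
tcp_pos: [0.5408, 0.0892, 0.1122]
ee_rot: [[1.0, 0.001, 0.001], [0.001, -1.0, 0.0], [0.001, -0.0, -1.0]]
wrist_force: [-0.1, 0.1, 0.9]
gripper_width: 0.274
```

Call:
play_rows(commands=[[[0, 0, -0.001, 0, 0, 0, 1], [0, 0, -0.002, 0, 0, 0, 1], [0, 0, -0.002, 0, 0, 0, 1], [0, 0, -0.002, 0, 0, 0, 1]]])

```text
time_s: 7.6
tcp_pos: [0.5408, 0.0892, 0.1101]
ee_rot: [[1.0, 0.0, 0.001], [0.0, -1.0, 0.0], [0.001, -0.0, -1.0]]
wrist_force: [-1.5, 1.7, 5.4]
gripper_width: 0.273
```

Call:
play_rows(commands=[[[0, 0, -0.0005, 0, 0, 0, 1], [0, 0, -0.0005, 0, 0, 0, 1], [0, 0.002, -0.0005, 0, 0, 0, 1], [0, 0.005, -0.0005, 0, 0, 0, 1], [0, 0.008, -0.0005, 0, 0, 0, 1]]])

```text
time_s: 8.1
tcp_pos: [0.5408, 0.0967, 0.1096]
ee_rot: [[1.0, 0.0, 0.001], [0.0, -1.0, -0.001], [0.001, 0.001, -1.0]]
wrist_force: [-1.2, -0.4, 5.2]
gripper_width: 0.273
```

Call:
play_rows(commands=[[[0, 0.003, 0, 0, 0, 0, 1], [0, 0.006, 0, 0, 0, 0, 1], [0, 0.009, 0, 0, 0, 0, 1], [0, 0.012, 0, 0, 0, 0, 1], [0, 0.015, 0, 0, 0, 0, 1]]])

```text
time_s: 8.6
tcp_pos: [0.5409, 0.1118, 0.1096]
ee_rot: [[1.0, 0.0, 0.001], [0.0, -1.0, -0.0], [0.001, 0.0, -1.0]]
wrist_force: [-0.4, -2.0, 5.7]
gripper_width: 0.274
```

Call:
play_rows(commands=[[[0, 0.003, 0, 0, 0, 0, 1], [0, 0.006, 0, 0, 0, 0, 1], [0, 0.009, 0, 0, 0, 0, 1], [0, 0.012, 0, 0, 0, 0, 1], [0, 0.015, 0, 0, 0, 0, 1]]])

```text
time_s: 9.1
tcp_pos: [0.541, 0.1269, 0.1096]
ee_rot: [[1.0, 0.001, 0.001], [0.001, -1.0, -0.0], [0.001, 0.0, -1.0]]
wrist_force: [-0.3, -1.2, 5.8]
gripper_width: 0.275
```

Call:
play_rows(commands=[[[0, 0.003, 0, 0, 0, 0, 1], [0, 0.006, 0, 0, 0, 0, 1], [0, 0.009, 0, 0, 0, 0, 1], [0, 0.012, 0, 0, 0, 0, 1], [0, 0.015, 0, 0, 0, 0, 1]]])

```text
time_s: 9.6
tcp_pos: [0.541, 0.1419, 0.1096]
ee_rot: [[1.0, 0.001, 0.001], [0.001, -1.0, -0.0], [0.001, 0.0, -1.0]]
wrist_force: [-0.5, -1.3, 5.3]
gripper_width: 0.273
```

Call:
play_rows(commands=[[[0, 0.003, 0, 0, 0, 0, 1], [0, 0.006, 0, 0, 0, 0, 1], [0, 0.009, 0, 0, 0, 0, 1], [0, 0.012, 0, 0, 0, 0, 1], [0, 0.015, 0, 0, 0, 0, 1]]])

```text
time_s: 10.1
tcp_pos: [0.5411, 0.1569, 0.1097]
ee_rot: [[1.0, 0.001, 0.002], [0.001, -1.0, -0.0], [0.002, 0.0, -1.0]]
wrist_force: [0.3, -1.7, 6.6]
gripper_width: 0.272
```

Call:
play_rows(commands=[[[0, 0.003, 0, 0, 0, 0, 1], [0, 0.006, 0, 0, 0, 0, 1], [0, 0.009, 0, 0, 0, 0, 1], [0, 0.012, 0, 0, 0, 0, 1], [0, 0.015, 0, 0, 0, 0, 1]]])

```text
time_s: 10.6
tcp_pos: [0.5412, 0.172, 0.1097]
ee_rot: [[1.0, 0.001, 0.002], [0.001, -1.0, -0.0], [0.002, 0.0, -1.0]]
wrist_force: [-0.8, -1.5, 5.0]
gripper_width: 0.272
```

Call:
play_rows(commands=[[[0, 0.003, 0, 0, 0, 0, 1], [0, 0.006, 0, 0, 0, 0, 1], [0, 0.009, 0, 0, 0, 0, 1], [0, 0.012, 0, 0, 0, 0, 1], [0, 0.015, 0, 0, 0, 0, 1]]])

```text
time_s: 11.1
tcp_pos: [0.5412, 0.187, 0.1097]
ee_rot: [[1.0, 0.001, 0.002], [0.001, -1.0, -0.0], [0.002, 0.0, -1.0]]
wrist_force: [-0.3, -0.7, 5.1]
gripper_width: 0.271
```

Call:
play_rows(commands=[[[0, 0.003, 0, 0, 0, 0, 1], [0, 0.006, 0, 0, 0, 0, 1], [0, 0.009, 0, 0, 0, 0, 1], [0, 0.012, 0, 0, 0, 0, 1], [0, 0.015, 0, 0, 0, 0, 1]]])

```text
time_s: 11.6
tcp_pos: [0.5413, 0.202, 0.1097]
ee_rot: [[1.0, 0.001, 0.002], [0.001, -1.0, 0.0], [0.002, -0.0, -1.0]]
wrist_force: [-0.7, -0.8, 6.0]
gripper_width: 0.272
```

Call:
play_rows(commands=[[[0, 0.001, 0, 0, 0, 0, 1], [0, 0.001, 0, 0, 0, 0, 1], [0, 0.001, 0, 0, 0, 0, 1]]])

```text
time_s: 11.9
tcp_pos: [0.5413, 0.2032, 0.1098]
ee_rot: [[1.0, 0.001, 0.002], [0.001, -1.0, 0.001], [0.002, -0.001, -1.0]]
wrist_force: [0.6, 0.1, 4.5]
gripper_width: 0.272
```

```bash
python3 - <<'E'
from h import *
im,z,K,T=cap('side');save('s3',np.hstack([cv2.resize(im[80:230,120:320],(400,300)),cv2.resize(im[160:310,230:430],(400,300))]))
s=r.sense();print(s['time_s'],s['tcp_pos'],s['wrist_force'],s['joints'])
E
```

```text
11.95 [0.5413321  0.20322622 0.10973882] [-0.11726033 -0.78433164  5.79984109] [ 36.64725207  23.46316764 -15.06308186   0.06234915 -51.35874991
  53.3520582 ]
```

View pics/s3.png

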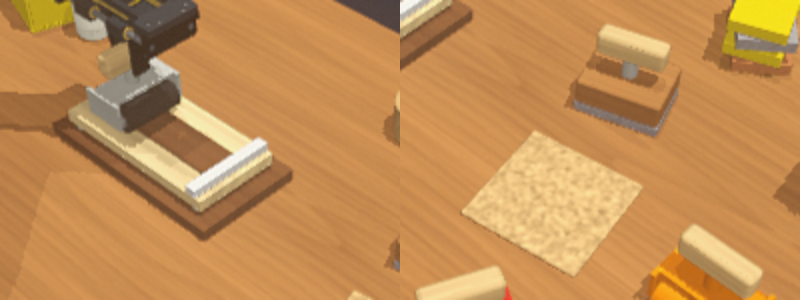

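The roller is at the free end, straight, after a steady ~10 N. The mat is empty and fully visible, and the sander hasn't moved.

```bash
python3 - <<'E'
from h import *
d=np.load('side0.npz');K,T=d['K'],d['T']
p=plane([297.5,351,316.5,261.5],[226,253.5,297.5,266],K,T,.005);print(p.round(3),p.mean(0))
E
```

```text
[[ 0.525 -0.186  0.005]
 [ 0.545 -0.32   0.005]
 [ 0.411 -0.339  0.005]
 [ 0.391 -0.206  0.005]] [ 0.46817369 -0.26261374  0.005     ]
```

Call:
play_rows(commands=[[[0, 0, 0.01, 0, 0, 0, 1], [0, 0, 0.03, 0, 0, 0, 1], [0, 0, 0.06, 0, 0, 0, 1], [0, 0, 0.09, 0, 0, 0, 1], [0, 0, 0.11, 0, 0, 0, 1]]])

```text
time_s: 12.45
tcp_pos: [0.54, 0.2029, 0.2199]
ee_rot: [[1.0, -0.0, -0.001], [-0.0, -1.0, 0.0], [-0.001, -0.0, -1.0]]
wrist_force: [-0.9, -0.2, -4.4]
gripper_width: 0.273
```

Call:
play_rows(commands=[[[-0.002, -0.015, 0, 0, 0, -0.06, 1], [-0.006, -0.05, 0, 0, 0, -0.2, 1], [-0.01, -0.09, 0, 0, 0, -0.34, 1], [-0.015, -0.13, 0, 0, 0, -0.48, 1], [-0.02, -0.17, 0, 0, 0, -0.62, 1]]])

```text
time_s: 12.95
tcp_pos: [0.5186, 0.0315, 0.2175]
ee_rot: [[0.811, -0.586, -0.004], [-0.586, -0.811, -0.0], [-0.003, 0.002, -1.0]]
wrist_force: [1.2, 0.1, -4.0]
gripper_width: 0.272
```

Call:
play_rows(commands=[[[-0.006, -0.04, 0, 0, 0, -0.14, 1], [-0.012, -0.08, 0, 0, 0, -0.28, 1], [-0.018, -0.12, 0, 0, 0, -0.42, 1], [-0.024, -0.16, 0, 0, 0, -0.55, 1], [-0.03, -0.19, 0, 0, 0, -0.65, 1]]])

```text
time_s: 13.45
tcp_pos: [0.4885, -0.1587, 0.2176]
ee_rot: [[0.29, -0.957, -0.004], [-0.957, -0.29, 0.001], [-0.002, 0.003, -1.0]]
wrist_force: [-0.5, -0.7, -4.1]
gripper_width: 0.272
```

Call:
play_rows(commands=[[[-0.008, -0.035, 0, 0, 0, -0.08, 1], [-0.015, -0.07, 0, 0, 0, -0.123, 1], [-0.02, -0.095, 0, 0, 0, -0.123, 1], [-0.022, -0.104, 0, 0, 0, -0.123, 1], [-0.022, -0.104, 0, 0, 0, -0.123, 1]]])

```text
time_s: 13.95
tcp_pos: [0.4672, -0.2615, 0.2177]
ee_rot: [[0.174, -0.985, -0.003], [-0.985, -0.174, 0.002], [-0.002, 0.002, -1.0]]
wrist_force: [-0.3, -0.1, -3.9]
gripper_width: 0.271
```

Call:
play_rows(commands=[[[0, 0, -0.025, 0, 0, 0, 1], [0, 0, -0.06, 0, 0, 0, 1], [0, 0, -0.095, 0, 0, 0, 1], [0, 0, -0.125, 0, 0, 0, 1], [0, 0, -0.138, 0, 0, 0, 1]]])

```text
time_s: 14.45
tcp_pos: [0.4662, -0.2588, 0.0776]
ee_rot: [[0.178, -0.984, -0.007], [-0.984, -0.178, 0.003], [-0.004, 0.006, -1.0]]
wrist_force: [-0.7, -0.3, -3.9]
gripper_width: 0.268
```

Call:
play_rows(commands=[[[0, 0, -0.002, 0, 0, 0, 1], [0, 0, -0.004, 0, 0, 0, 1], [0, 0, -0.006, 0, 0, 0, 1], [0, 0, -0.008, 0, 0, 0, 1], [0, 0, -0.008, 0, 0, 0, 1]]])

```text
time_s: 14.95
tcp_pos: [0.4686, -0.2609, 0.0735]
ee_rot: [[0.177, -0.984, 0.001], [-0.984, -0.177, -0.0], [0.0, -0.001, -1.0]]
wrist_force: [-0.4, 0.4, -4.4]
gripper_width: 0.275
```

Needs about 3 mm more to stand on the mat.

Call:
play_rows(commands=[[[0, 0, -0.001, 0, 0, 0, 1], [0, 0, -0.002, 0, 0, 0, 1], [0, 0, -0.003, 0, 0, 0, 1], [0, 0, -0.003, 0, 0, 0, 1], [0, 0, -0.003, 0, 0, 0, 1]]])

```text
time_s: 15.45
tcp_pos: [0.4686, -0.2611, 0.0705]
ee_rot: [[0.177, -0.984, 0.001], [-0.984, -0.177, -0.0], [0.0, -0.001, -1.0]]
wrist_force: [-0.7, 0.3, 1.4]
gripper_width: 0.274
```

Call:
play_rows(commands=[[[0, 0, 0, 0, 0, 0, 0.7], [0, 0, 0, 0, 0, 0, 0.6], [0, 0, 0, 0, 0, 0, 0.5], [0, 0, 0, 0, 0, 0, 0.4], [0, 0, 0, 0, 0, 0, 0.3]]])

```text
time_s: 15.95
tcp_pos: [0.4685, -0.261, 0.0701]
ee_rot: [[0.177, -0.984, 0.0], [-0.984, -0.177, -0.0], [0.0, -0.0, -1.0]]
wrist_force: [0.1, -0.3, -0.1]
gripper_width: 0.577
```

Call:
play_rows(commands=[[[0, 0, 0, 0, 0, 0, 0.2], [0, 0, 0, 0, 0, 0, 0.2], [0, 0, 0, 0, 0, 0, 0.2], [0, 0, 0, 0, 0, 0, 0.2], [0, 0, 0, 0, 0, 0, 0.2]]])

```text
time_s: 16.45
tcp_pos: [0.4684, -0.261, 0.07]
ee_rot: [[0.177, -0.984, -0.0], [-0.984, -0.177, -0.0], [0.0, 0.0, -1.0]]
wrist_force: [1.1, -0.5, 0.3]
gripper_width: 0.798
```

Call:
play_rows(commands=[[[0, 0, 0.02, 0, 0, 0, 0.2], [0, 0, 0.05, 0, 0, 0, 0.2], [0, 0, 0.08, 0, 0, 0, 0.2], [0, 0, 0.12, 0, 0, 0, 0.2], [0, 0, 0.15, 0, 0, 0, 0.2]]])

```text
time_s: 16.95
tcp_pos: [0.4688, -0.2612, 0.2225]
ee_rot: [[0.177, -0.984, 0.002], [-0.984, -0.177, -0.001], [0.001, -0.002, -1.0]]
wrist_force: [0.3, -0.5, -0.0]
gripper_width: 0.795
```

Call:
play_rows(commands=[[[0, 0, 0, 0, 0, 0, 0.2], [0, 0, 0, 0, 0, 0, 0.2], [0, 0, 0, 0, 0, 0, 0.2]]])

```text
time_s: 17.25
tcp_pos: [0.4675, -0.2606, 0.2187]
ee_rot: [[0.177, -0.984, -0.002], [-0.984, -0.177, 0.001], [-0.001, 0.002, -1.0]]
wrist_force: [-0.2, -0.0, 0.2]
gripper_width: 0.801
```

```bash
python3 - <<'E'
from h import *
im,z,K,T=cap('wrist');save('w4',im)
s=r.sense();print(s['time_s'],s['tcp_pos'],s['wrist_force'])
P=cloud(z,K,T);m=np.zeros(z.shape,bool);m[130:270,230:320]=1
q=P[m&(P[...,2]>.1035)&(P[...,2]<.11)];print('handle',len(q),q.mean(0))
comps((P[...,2]>.095)&(P[...,2]<.115),P,'top')
E
```

```text
17.3 [ 0.46753025 -0.2607079   0.21855864] [-1.11531702  0.72875392 -0.62744262]
handle 1877 [ 0.46813704 -0.26189215  0.10496864]
top px [321.0, 2.0] n 94 rect mm 461.3 -420.8 L 25 W 8 ang 39.4 z [91.0, 96.0, 99.0]
top px [502.0, 183.0] n 2410 rect mm 243.0 -297.2 L 165 W 33 ang -17.8 z [96.0, 100.0, 101.0]
top px [281.0, 201.0] n 2414 rect mm 461.0 -238.0 L 125 W 28 ang -79.8 z [99.0, 105.0, 106.0]
top px [84.0, 207.0] n 2297 rect mm 641.9 -192.1 L 140 W 54 ang 77.1 z [95.0, 100.0, 101.0]
```

View pics/w4.png

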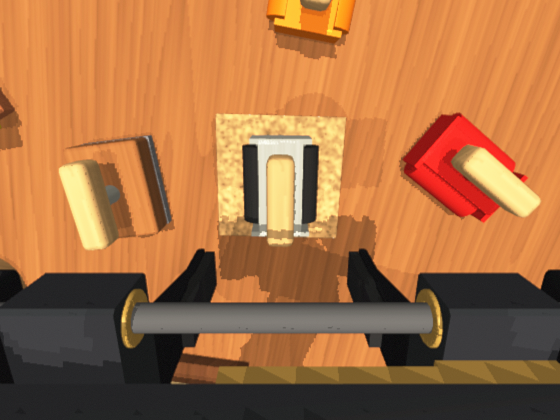

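The roller stands upright in the middle of the mat at (280,190), with its handle top at z = 0.105. The sander hasn't moved and the gripper is clear, so I'm handing in.

```bash
python3 -c "
from station import r
print(r.finish_job(), r.sense()['time_s'])"
```

```text
the job is handed in; nothing more can be done
the job is handed in; nothing more can be done
```

I rolled the veneer strip in one pass and stood the roller back on its mat, then handed the job in at about 17 s of the 51 s allowed. The hand-in gives no verdict, so the points below are my own last checks.

- **Pass:** I set the roller down at about x = -57 mm and rolled it at about 30 mm/s to about x = +57 mm. It stayed within about 2 mm of the strip's middle line and within 1° of straight. The wrist force showed a steady 9 to 11 N of contact all along; the drums' turning was not measured directly.
- **Roller on the mat:** the wrist camera shows it standing upright, about 1 mm from my measured middle of the mat. The handle top is at 105 mm, as at the start, so it stands at the right height.
- **Sanding block and gripper:** the sanding block is where it was to within the measurement (about 2 mm), and the gripper was about 11 cm above the roller and touching nothing.

No check failed or disagreed with another.

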